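# Spot-check a slide warmer with a sprung surface probe

### The job

Take the blue surface probe out of its stand and first check it on the brass reference puck: hold it upright on the black centre dot with its sprung foot pushed about half-way in for a full second. Then bring it to the slide warmer and hold the foot on the centre of the red-and-white target, with the probe square to the sloping plate and the foot again pushed about half-way in, and finish like that, still holding the probe in place. Press gently so that the foot never bottoms out, and leave the puck, the tip box, the reagent jar and the timer where they are.

Things in the scene. Friction and masses are not known exactly. Their poses are not given: they have to be found in the camera images.
- probe: surface probe, loose, 0.13 to 0.19 kg: blue square handle 24 x 24 mm, 56 to 130 mm above its origin; below it a black shoulder (34 mm across, 50 to 56 mm), a steel sleeve (16 mm across, 24 to 50 mm) and the sprung foot. Origin: centre of the foot's face when fully out; z runs from foot to handle; x, y square to the handle's faces. Upright in the stand; grip the upper half
- foot (a joint): how far the sprung foot is pushed into the probe, m: 0 fully out, 0.016 bottomed out; about 0.008 is half-way. The spring pushes with 1.2 N plus 0.3 N per mm (3.6 N half-way)
- foot_tip (a point): centre of the foot's flat contact face (brass, 10 mm across) at the probe's lower end, moves with the foot
- stand: grey probe stand, fixed: base 90 x 90 x 8 mm and a block 56 x 56 mm with a 21 mm hole in which the probe hangs by its shoulder; block top 62 mm above the bench. Lift the probe at least 55 mm straight up to clear it. Origin: centre of the underside. It is on one side of the robot, left or right, the puck on the other
- puck: brass reference puck, loose, about 0.55 kg: 56 mm across, 30 mm high, black dot 14 mm across in the middle of its top. Origin: centre of the underside
- puck_top (a point): centre of the black dot on the puck's flat, level top, 30 mm above the bench
- warmer: slide warmer, fixed: white housing, sloping aluminium plate 172 mm (along the slope) x 250 mm. Origin: centre of the underside; x level towards the higher rear edge, y along the width. The plate rises to the rear at 0.30 rad (17 degrees); its surface is 75 mm above the bench over the origin, 50 mm at the front edge (with a 6 mm lip), 99 mm at the rear edge
- spot: red-and-white round target, 24 mm across with a 10 mm red centre, flat on the warmer's plate, somewhere along the middle of its width. Origin: its centre on the plate's surface; z is the plate's outward normal (tilted 0.30 rad from vertical towards the warmer's front), y along the plate's level width
- tipbox: blue tip box with a clear lid, loose, 117 x 82 x 65 mm, leave alone. Origin: centre of the underside
- reagent: amber jar, loose, 50 mm across, 85 mm high, leave alone. Origin: centre of the underside
- timer: white bench timer, loose, 50 x 70 x 18 mm, leave alone. Origin: centre of the underside

How it is judged (in metres and radians):
On the way:
1. the probe stands upright (within 7 degrees) on the puck, its foot within 10 mm of the dot's centre and pushed in 5 to 12 mm, for 0.5 s (contact force between probe and puck above 0.5 N and value of joint foot between 0.005 and 0.012 m and angle between probe's own z axis and vertical below 0.122 rad and horizontal distance between foot_tip and puck_top below 0.01 m and contact force between probe and the fingers above 1 N), for 0.5 s.
At the end, for the whole second after the job is handed in: The still gripper holds the probe clear of stand and puck, foot within 6 mm of the target's centre on the warmer, pushed in 5 to 12 mm (under 10 N), probe within 7 degrees of square to the plate; puck, tip box, jar and timer within 15 mm of their starts (contact force between probe and warmer between 0.5 and 10 N and value of joint foot between 0.005 and 0.012 m and angle between the z axis of probe and the z axis of spot, either way round below 0.122 rad and distance between foot_tip and spot below 0.006 m and contact force between probe and the fingers above 1 N and contact force between probe and stand below 0.01 N and contact force between probe and puck below 0.01 N and linear speed of probe below 0.02 m/s and angular speed of probe below 0.2 rad/s and distance of each of puck, tipbox, reagent, timer from where it was at the start of the episode below 0.015 m); the arm keeps its last pose, push and grip.
It fails at once if the foot is pushed in more than 15 mm (bottomed out) (value of joint foot above 0.015 m).
It fails at once if the puck, tip box, jar or timer is moved by more than 15 mm (distance of any of puck, tipbox, reagent, timer from where it was at the start of the episode above 0.015 m).
It also fails if it takes over 61 s, if anything falls off the work surface, if the arm or the gripper's body presses on something with over 40 N, if the wrist force passes 120 N, or if a joint passes its speed limit or range.

### The arm

A 7-joint arm with a two-finger parallel gripper is mounted at the origin on the work surface. World frame = base frame: x ahead of the robot, y to its left, z up, the work surface at z = 0. Lengths are in mm, angles in rad, forces in N, time in s.
With the tool pointing down it reaches from about 425 to 825 mm from the base axis. Payload 3.6 kg.
Tool frame: the origin (TCP) lies between the finger pads; the fingertips stand 14 mm ahead of it and the grasp point (between the pads) lies 5 mm behind it; z points along the fingers, y is the line along which they close (so a half turn about z gives the same grasp; the last joint's range is limited). The gripper opens to 93 mm and grips with 3 to 60 N. Pads are 15 mm wide; open, the fingers measure 128 mm over their backs; the gripper's body (75 mm by 188 mm) begins 65 mm behind the grasp point.
Start: joints at [-1.192, 0.615, -0.013, 1.423, 0.008, 1.103, -0.04], TCP at [255.958, 597.452, 232.64] pointing down, gripper open.
Joint ranges: [-3.12, 3.12], [-0.3, 2.06], [-1.34, 1.32], [0.26, 2.42], [-1.36, 4.5], [0.01, 1.98], [-2.84, 2.84]. Speed limits (rad/s): [2.79, 2.79, 3.14, 3.14, 3.14, 3.14, 3.14].

### API

Orientations are given as a rotation vector (axis times angle).
In Python, from rig import env, optics, order gives the robot as it stands (env), with the cameras (optics) and the job (order).
- The arm moves only by the shell command python3 steer.py 'ROWS' [OPENING] [FORCE]. ROWS is a JSON list of rows, 1 to 20 of them, each of 6 numbers: dx, dy, dz in mm, then a rotation vector rx, ry, rz in rad; each row is the pose to reach, as a shift and turn from the pose commanded when the command began, along the tool's axes at that moment; what a row does not reach only later rows make up. A row lasts 1/8 s, in which the tool goes at most 62.5 mm and 0.188 rad, less where a joint would pass 70% of its speed; a pose out of reach is approached as far as the arm can. OPENING is the opening from 0.0 (shut) to 1.0 (fully open), set as the command begins (- or left out keeps the last). The fingers move at their own pace and stop on an object; FORCE is the grip in N (left out, the last holds). Time passes only in rows, so rows that do not move let the fingers close. It prints the time, the measured TCP pose, the force, the opening and the grip force at its end.
- env.state(): the state, without advancing time (a new reading comes with each control period).
- optics.get_image(name): name is "scene" or "top" or "wrist"; returns the picture (480x640x3 uint8, red, green, blue); there is no depth.
- optics.camera_model(name): a dict with "mtx" (3x3 intrinsics, pixels), "k1" (the pictures are not rectified: a ray, as slopes to the right and down, at radius r is drawn at 1 + k1 r^2 times it, then the intrinsics apply), "R" (3x3) and "t" (3): a world point X has camera coordinates R X + t. Camera axes: x right, y down, z forward; pixel columns grow to the right and rows downward; lengths in mm; the calibration is good to about 2 mm. A picture is of the moment at which its call begins: read the wrist's pose just before it. camera_model takes no time and is no camera call; for the wrist camera it gives the pose at the moment of the call.
- order.hand_in(): hands the job in; it is judged then, once.
The state is a dict: "clock": time; "joint_positions": joint angles; "qvel": joint speeds; "joint_torque": joint torques, N m; "tool_pos": TCP position; "orientation": TCP orientation; "wrist_force": force on the tool from outside, world axes, zero at the start; "torque": the same for the moment, N m; "opening": opening from 0.0 (shut) to 1.0 (fully open); "finger_force": force on a finger pad.
Only numpy, scipy, OpenCV 4.12 (cv2) and the standard library are available. Lean on these libraries where they do the work, as an engineer would, in place of code of your own. Each camera call takes 0.05 s, during which the arm holds its last target. There are 200 camera calls.

## Working session

There is one attempt and no reset: what is moved stays moved. The work goes in short steps, Python scripts to look and compute and a shell command to move; the robot and the scene stay as the last step left them, time stands still between calls to the robot, and variables do not carry over. Pictures are saved under pics/ and viewed, at most 12 in all, crops included, and the job is handed in when it is done.

```bash
ls; mkdir -p pics; cat > h.py <<'E'
import numpy as np, cv2
from rig import env, optics, order
from scipy.spatial.transform import Rotation as Ro
def ray(cm,u,v):
    K=np.array(cm["mtx"]);R=np.array(cm["R"]);t=np.array(cm["t"])
    xd=(np.array([u,v])-K[:2,2])/[K[0,0],K[1,1]]
    x=xd.copy()
    for _ in range(30): x=xd/(1+cm["k1"]*(x@x))
    return -R.T@t, R.T@np.array([x[0],x[1],1.])
def onplane(cm,u,v,z,n=(0,0,1)):
    o,d=ray(cm,u,v); n=np.array(n,float)
    p0=np.array([0,0,z],float) if np.isscalar(z) else np.array(z,float)
    return o+d*((p0-o)@n)/(d@n)
def proj(cm,X):
    c=np.array(cm["R"])@X+np.array(cm["t"]); x=c[:2]/c[2]
    x=x*(1+cm["k1"]*(x@x)); return np.array(cm["mtx"])[:2,:2]@x+np.array(cm["mtx"])[:2,2]
E
python3 - <<'E'
from h import *
for n in ("top","scene"):
    im=optics.get_image(n); cv2.imwrite(f"pics/{n}0.png",im[:,:,::-1]); print(n,optics.camera_model(n))
print(env.state())
E
```

```text
pics
rig.py
steer.py
top {'mtx': array([[622.94884504,   0.        , 318.68315435],
       [  0.        , 622.94884504, 242.79412388],
       [  0.        ,   0.        ,   1.        ]]), 'k1': -0.01763542942711461, 'R': array([[-0.01658102, -0.99982978, -0.00809233],
       [-0.99311376,  0.01740733, -0.11585355],
       [ 0.1159747 ,  0.00611563, -0.99323334]]), 't': array([  -2.3767778 ,  554.5317869 , 1452.78659664])}
scene {'mtx': array([[553.43219243,   0.        , 320.14618943],
       [  0.        , 553.43219243, 235.44612298],
       [  0.        ,   0.        ,   1.        ]]), 'k1': 0.03240201326086007, 'R': array([[-0.02167816,  0.99975909,  0.00343903],
       [ 0.83002296,  0.019915  , -0.55737356],
       [-0.55730777, -0.00922836, -0.83025471]]), 't': array([  -3.65601036, -411.48805174, 1457.99511315])}
{'clock': 0.1, 'joint_positions': array([-1.19247216,  0.6158264 , -0.01260609,  1.42472105,  0.00814217,
        1.10339112, -0.04041722]), 'qvel': array([-4.88300342e-05, -3.13318803e-03, -2.74364618e-04, -3.97401003e-03,
        9.22847058e-04, -6.94809350e-04, -1.39740343e-03]), 'joint_torque': array([ 1.34141457e-03, -4.60042119e+01,  2.10145195e-01, -1.66244781e+01,
       -6.11556438e-02,  1.68674049e-02,  1.13489680e-04]), 'tool_pos': array([255.74729294, 596.84257457, 231.60031634]), 'orientation': array([-0.63139376, -3.07708908,  0.00355198]), 'wrist_force': array([-0.214364  ,  0.04747203, -0.73015419]), 'torque': array([-0.01604671, -0.02252637,  0.0312647 ]), 'finger_force': 0.0, 'opening': 1.001385076205812}
```

View pics/top0.png

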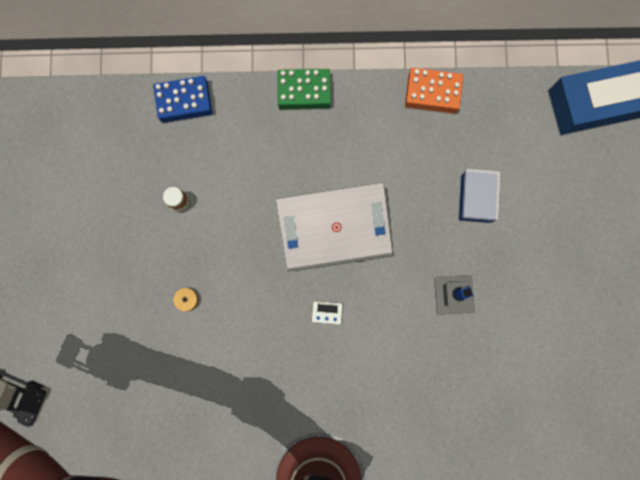

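View pics/scene0.png

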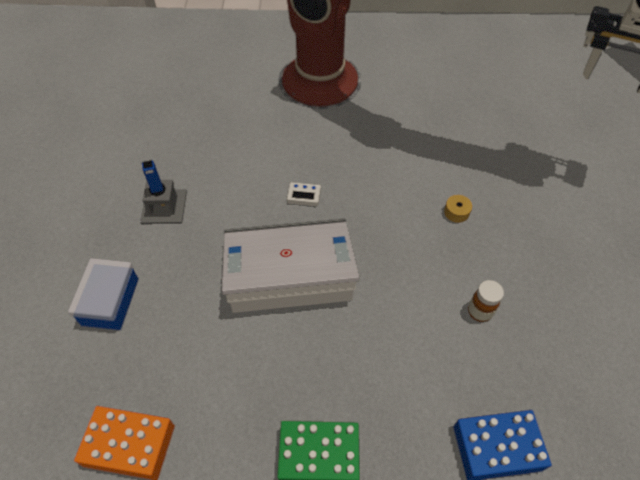

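The top view shows the stand and probe at about (460,295), the puck at (185,299) and the target at (336,227). The timer is at (327,313), the jar at (175,198) and the tip box at (480,195). The scene view confirms that the warmer's high rear edge faces away from the robot.

```bash
cat > m.py <<'E'
from h import *
def comp(mask,box):
    x0,y0,x1,y1=box; m=np.zeros_like(mask); m[y0:y1,x0:x1]=mask[y0:y1,x0:x1]
    n,l,s,c=cv2.connectedComponentsWithStats(m.astype(np.uint8)); 
    if n<2: return None
    i=1+np.argmax(s[1:,4]); return c[i],s[i],l==i
E
python3 - <<'E'
from m import *
S={}
B={"top":dict(puck=(165,280,206,320),dot=(178,292,193,307),spot=(325,215,348,240),probe=(435,275,480,315),plate=(265,175,400,280)),
"scene":dict(puck=(435,185,480,230),dot=(452,199,467,210),spot=(275,243,297,263),probe=(135,150,170,195),plate=(215,215,360,320))}
for n in ("top","scene"):
    im=cv2.imread(f"pics/{n}0.png"); hsv=cv2.cvtColor(im,cv2.COLOR_BGR2HSV); H,Sa,V=[hsv[...,i].astype(int) for i in range(3)]
    cm=optics.camera_model(n)
    M=dict(puck=(H>10)&(H<32)&(Sa>110),dot=V<90,spot=((H<10)|(H>170))&(Sa>80),probe=(H>100)&(H<130)&(Sa>110),plate=(V>140)&(Sa<60))
    for k,b in B[n].items():
        r=comp(M[k],b)
        if r is None: print(n,k,None); continue
        z=dict(puck=30,dot=30,spot=75,probe=142,plate=75)[k]
        print(n,k,r[0].round(1),r[1],onplane(cm,*r[0],z).round(1))
        if k=="plate":
            c=max(cv2.findContours(r[2].astype(np.uint8),0,1)[0],key=cv2.contourArea)
            print(cv2.boxPoints(cv2.minAreaRect(c)).round(1).tolist(), cv2.approxPolyDP(c,6,True)[:,0].tolist())
t=cv2.imread("pics/top0.png");s=cv2.imread("pics/scene0.png")
a=cv2.resize(t[265:325,425:495],None,fx=5.6,fy=5.6,interpolation=2); b=cv2.resize(s[150:230,125:200],None,fx=4.2,fy=4.2,interpolation=2)
c=cv2.resize(t[175:275,265:400],None,fx=3.5,fy=3.5,interpolation=2)
o=np.zeros((700,800,3),np.uint8)[:600]
o[:a.shape[0],:a.shape[1]]=a; o[:b.shape[0],400:400+b.shape[1]]=b[:,:400]; c=cv2.resize(t[175:275,265:400],(324,240),interpolation=2); o[345:585,:324]=c
o[345:585,400:724]=cv2.resize(s[210:320,212:361],(324,240),interpolation=2)
cv2.imwrite("pics/crop.png",o)
E
```

```text
top puck [185.5 299.1] [174 288  24  23 431] [425.9 305.8  30. ]
top dot [184.5 299. ] [183 298   4   3   8] [426.2 308.2  30. ]
top spot [336.2 227. ] [332 223  10   9  66] [585.6 -53.2  75. ]
top probe [460.7 293.4] [454 287  18  13 122] [ 424.9 -320.8  142. ]
top plate [332.9 222.6] [  265   175   135   105 11887] [596.1 -46.   75. ]
[[265.0, 175.0], [399.0, 175.0], [399.0, 279.0], [265.0, 279.0]] [[265, 175], [265, 241], [272, 248], [265, 248], [265, 279], [278, 275], [267, 272], [272, 265], [295, 279], [287, 268], [391, 252], [385, 185], [396, 256], [356, 264], [342, 279], [399, 279], [399, 175]]
scene puck [457.6 208.1] [444 195  28  27 582] [438.  307.1  30. ]
scene dot [459. 204.] [457 202   5   5  19] [427.  311.4  30. ]
scene spot [285.6 252.6] [280 249  12   8  74] [587.2 -50.6  75. ]
scene probe [153.1 179. ] [142 161  22  33 330] [ 466.  -312.7  142. ]
scene plate [288.  256.6] [ 223  223  136   68 6496] [596.1 -45.5  75. ]
[[217.5, 233.89999389648438], [352.70001220703125, 220.60000610351562], [358.29998779296875, 277.0], [223.0, 290.3999938964844]] [[346, 224], [225, 234], [223, 290], [357, 277]]
```

View pics/crop.png

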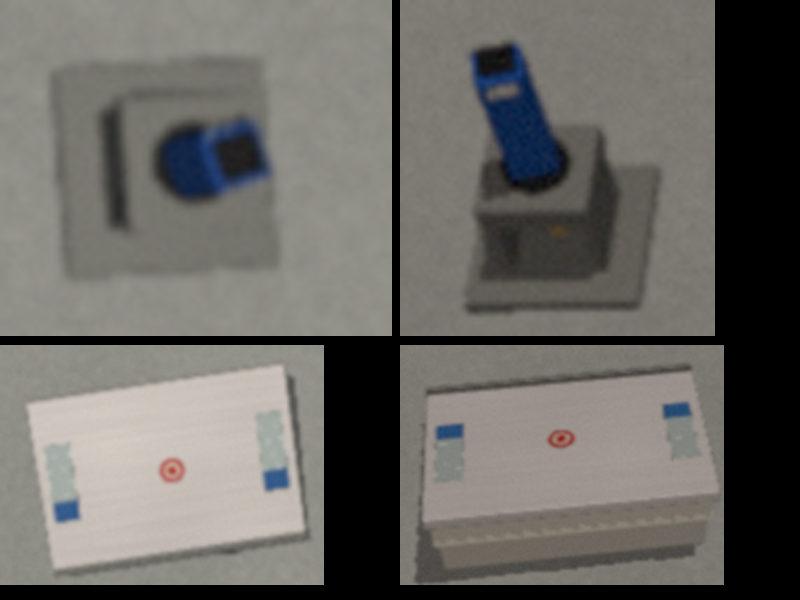

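The crop shows the handle's top (black) upright in the stand, turned about 10–15° from the image axes. The target's rings are clear in both views. Next I'll go over the puck and look with the wrist camera.

```bash
cat > g.py <<'E'
from h import *
def go(p,R,st=None):
    st=st or env.state(); R0=Ro.from_rotvec(st["orientation"])
    d=R0.inv().apply(np.array(p)-st["tool_pos"]); r=(R0.inv()*R).as_rotvec()
    print("row",d.round(1).tolist(),r.round(4).tolist(),"dist",np.linalg.norm(d).round(1),"rows>",max(np.linalg.norm(d)/62.5,np.linalg.norm(r)/.188).round(1))
def down(yaw): # tool pointing down, tool y axis at world yaw
    y=np.array([np.cos(yaw),np.sin(yaw),0]);z=np.array([0,0,-1.]);return Ro.from_matrix(np.c_[np.cross(y,z),y,z])
E
python3 - <<'E'
from g import *
st=env.state(); R0=Ro.from_rotvec(st["orientation"]); cm=optics.camera_model("wrist")
o=-cm["R"].T@cm["t"]; print("cam in tool",R0.inv().apply(o-st["tool_pos"]).round(1)); print((R0.inv()*Ro.from_matrix(cm["R"].T)).as_matrix().round(3),cm["mtx"][0,0])
y=R0.as_matrix()[:,1]; print("tool y yaw",np.arctan2(y[1],y[0])); print(R0.as_matrix().round(3))
yaw0=np.arctan2(y[1],y[0]); 
a=yaw0+(np.arctan2(308,426)-np.arctan2(597,256))
go([385,275,262],down(a))
E
```

```text
cam in tool [  71.5   -1.3 -151.9]
[[-0.001 -0.967 -0.256]
 [ 1.    -0.001  0.   ]
 [-0.001 -0.256  0.967]] 349.6599456686521
tool y yaw 1.166030740491018
[[-0.919  0.394 -0.001]
 [ 0.394  0.919 -0.002]
 [-0.    -0.002 -1.   ]]
row [-245.6, -245.0, -29.8] [-0.0022, 0.0007, 0.5397] dist 348.2 rows> 5.6
```

```bash
python3 - <<'E'
from g import *
a=1.166+(np.arctan2(308,426)-np.arctan2(597,256))
go([410,320,260],down(a))
E
```

```text
row [-250.8, -193.8, -27.9] [-0.0022, 0.0007, 0.5397] dist 318.2 rows> 5.1
```

```bash
python3 steer.py '[[-80,-60,-28,0,0,0.15],[-130,-100,-28,0,0,0.3],[-180,-140,-28,0,0,0.45],[-230,-180,-28,0,0,0.54],[-251,-194,-28,0,0,0.54],[-251,-194,-28,0,0,0.54],[-251,-194,-28,0,0,0.54],[-251,-194,-28,0,0,0.54]]' && python3 - <<'E'
from g import *
cm=optics.camera_model("wrist"); im=optics.get_image("wrist"); cv2.imwrite("pics/wpuck.png",im[:,:,::-1])
print(proj(cm,np.array([426.5,309.5,30])))
a=1.166+.0-.5397
b=a+np.arctan2(-53,586)-np.arctan2(308,426)
go([590,-50,290],down(b))
E
```

```text
clock: 1.1
tool_pos: [408.9, 322.3, 260.3]
orientation: [-1.423, -2.799, -0.0]
wrist_force: [-0.3, 1.2, 0.1]
opening: 1.004
finger_force: 0.0
[328.88136521 228.88097733]
row [-407.5, -73.1, -30.1] [-0.0009, -0.0008, 0.72] dist 415.1 rows> 6.6
```

View pics/wpuck.png

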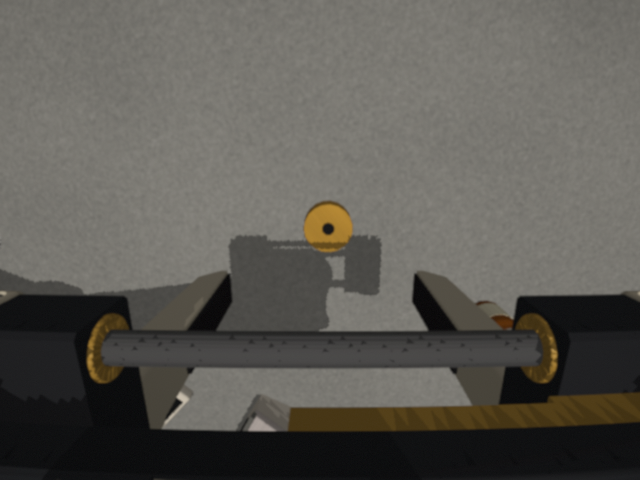

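The puck's dot is at (328,228), within a pixel of the prediction. Next is the warmer.

```bash
python3 steer.py '[[-60,-10,-30,0,0,0.11],[-120,-20,-30,0,0,0.22],[-180,-30,-30,0,0,0.33],[-240,-40,-30,0,0,0.44],[-300,-55,-30,0,0,0.55],[-360,-65,-30,0,0,0.66],[-407,-73,-30,0,0,0.72],[-407,-73,-30,0,0,0.72],[-407,-73,-30,0,0,0.72],[-407,-73,-30,0,0,0.72]]' && python3 - <<'E'
from m import *
from g import go,down
cm=optics.camera_model("wrist"); im=optics.get_image("wrist"); cv2.imwrite("pics/wwarm.png",im[:,:,::-1])
hsv=cv2.cvtColor(im,cv2.COLOR_RGB2HSV); H,Sa,V=[hsv[...,i].astype(int) for i in range(3)]
u0=proj(cm,np.array([586,-52,75.])); x,y=u0.astype(int); print(u0)
r=comp(((H<10)|(H>170))&(Sa>80),(x-30,y-30,x+30,y+30)); print(r[0],r[1],onplane(cm,*r[0],75))
u0=-.094; go([425,-321,260],down(-.0937+np.arctan2(-321,425)-np.arctan2(-53,586)))
E
```

```text
clock: 2.4
tool_pos: [589.5, -49.4, 290.5]
orientation: [-2.317, -2.119, -0.001]
wrist_force: [-0.3, -0.3, 0.1]
opening: 1.0
finger_force: 0.0
[319.77262164 215.13409407]
[319.34529148 216.05381166] [309 206  22  21 223] [585.45283468 -52.95611049  75.        ]
row [-284.9, -139.4, 30.4] [-0.0007, -0.0011, 0.5604] dist 318.7 rows> 5.1
```

View pics/wwarm.png

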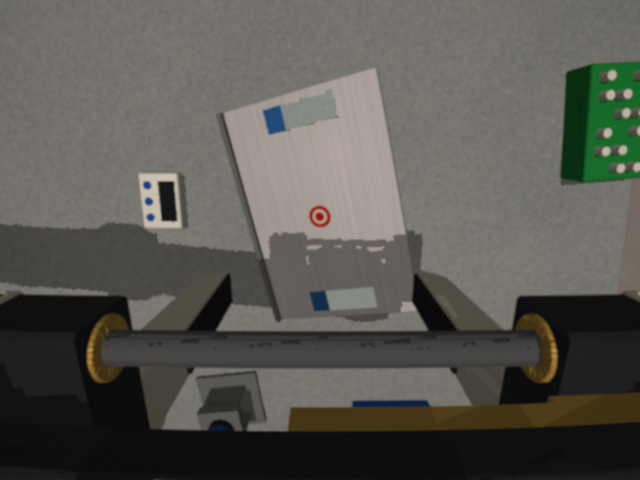

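The target is at (319,216). The plate's near-left corner is at (222,113), rear-left at (376,69) and near-right at (281,321). Now I'll fit the warmer's yaw and go over the stand.

```bash
python3 - <<'E'
from h import *
def P(cm,l): return [onplane(cm,u,v,z)[:2] for u,v,z in l]
w=optics.camera_model("wrist"); t=optics.camera_model("top"); s=optics.camera_model("scene")
FL,RL,FR=P(w,[(222,113,55),(376,69,99),(281,321,55)])
d=FL-FR; e=RL-FL; print("wrist yaw front",np.arctan2(-d[0],d[1]),"side",np.arctan2(e[1],e[0]),np.hypot(*d),np.hypot(*e))
RL,RR,FR,FL=P(t,[(277,199,99),(384,183.5,99),(392,254.5,55),(288,269.5,55)])
for a,b in ((FL,FR),(RL,RR)):
    d=a-b; print("top yaw",np.arctan2(-d[0],d[1]),np.hypot(*d))
for a,b in ((FL,RL),(FR,RR)):
    e=b-a; print("side",np.arctan2(e[1],e[0]),np.hypot(*e))
c=(RL+RR+FR+FL)/4; print("centre",c)
# two-view spot
from itertools import combinations
V=[(w,(319.35,216.05)),(t,(336.2,227.)),(s,(285.6,252.6))]
A=np.zeros((3,3));b=np.zeros(3)
for cm,px in V:
    o,d=ray(cm,*px); d/=np.linalg.norm(d); M=np.eye(3)-np.outer(d,d); A+=M;b+=M@o
    print([onplane(cm,*px,z)[:2].round(1).tolist() for z in (70,75)])
print("spot tri",np.linalg.solve(A,b))
E
python3 steer.py '[[-55,-27,30,0,0,0.11],[-110,-54,30,0,0,0.22],[-165,-80,30,0,0,0.33],[-220,-108,30,0,0,0.44],[-270,-132,30,0,0,0.56],[-285,-139,30,0,0,0.56],[-285,-139,30,0,0,0.56],[-285,-139,30,0,0,0.56]]' && python3 - <<'E'
from h import *
cm=optics.camera_model("wrist"); im=optics.get_image("wrist"); cv2.imwrite("pics/wstand.png",im[:,:,::-1])
print({k:v.tolist() for k,v in cm.items() if k in("R","t")})
u=proj(cm,np.array([425,-321,142.])).astype(int); print(u)
x0,y0=u-70; c=im[max(0,y0):y0+140,x0:x0+140,::-1]
cv2.imwrite("pics/wstandc.png",cv2.resize(c,None,fx=4,fy=4,interpolation=2)); print(x0,y0)
E
```

```text
wrist yaw front 0.13449545830273915 side 0.1273419751576093 248.78050069422935 158.93658216878663
top yaw 0.12634748922408998 245.78260791520478
top yaw 0.12809330008260733 248.573183162215
side 0.13126837855864737 160.7131291477354
side 0.11394099985422494 161.15754745171864
centre [585.54243511 -51.32176357]
[[585.4, -54.4], [585.5, -53.4]]
[[586.3, -53.5], [585.6, -53.4]]
[[584.1, -51.0], [587.2, -50.6]]
spot tri [585.74668592 -52.64411538  73.13899781]
clock: 3.45
tool_pos: [426.4, -320.5, 260.4]
orientation: [-2.812, -1.397, -0.002]
wrist_force: [-0.4, 0.1, 0.3]
opening: 1.004
finger_force: 0.0
{'R': [[0.7962241792478152, -0.6050014203204988, -0.0005811981807031056], [-0.5851594244495293, -0.7703540254988284, 0.25326492725138366], [-0.15367336906257195, -0.20131556524007901, -0.9673967845889444]], 't': [-532.703226524705, -35.08007492222512, 417.4753058967497]}
[321 236]
251 166
```

View pics/wstandc.png

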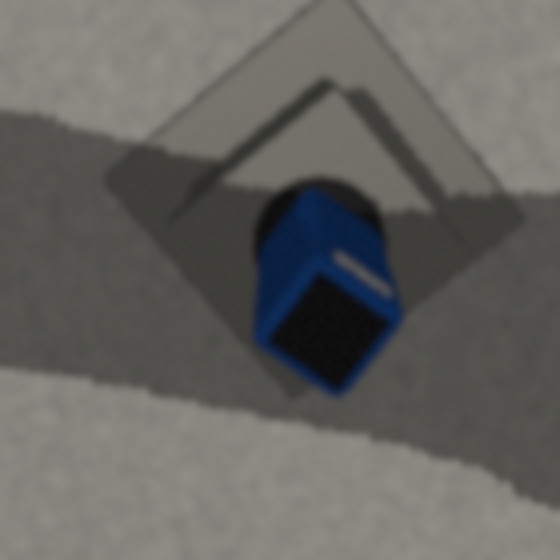

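The probe's top face is in the wrist crop, with corners at about (255,335), (337,394), (402,318) and (320,262). It is turned about 36–40° in the image. Next I'll work out its position and yaw and the grasp.

```bash
python3 - <<'E'
from g import *
cm=optics.camera_model("wrist")
c=[(255,336),(337,394),(402,318),(320,261)]
W=[onplane(cm,251+u/4,166+v/4,142) for u,v in c]
for i in range(4):
    e=W[(i+1)%4]-W[i]; print(np.arctan2(e[1],e[0])%(np.pi/2),np.linalg.norm(e))
print("ctr",np.mean(W,0)); 
b=[(270,335),(335,381),(390,322),(322,272)]
B=[onplane(cm,251+u/4,166+v/4,142) for u,v in b]; print("black",np.mean(B,0),[np.arctan2(*(B[(i+1)%4]-B[i])[1::-1])%(np.pi/2) for i in range(4)])
# block yaw & stand base corners z=8
s=[(105,178),(335,-3),(525,215),(290,398)]
S=[onplane(cm,251+u/4,166+v/4,8) for u,v in s]; print("stand",np.mean(S,0),[np.arctan2(*(S[(i+1)%4]-S[i])[1::-1])%(np.pi/2) for i in range(4)])
r=Ro.from_rotvec(env.state()["orientation"]).as_matrix()[:,1]; print("tool y yaw",np.arctan2(r[1],r[0]))
E
```

```text
0.28320933017808225 20.761603064738296
0.2462960032997039 20.681397479472146
0.30253469310531833 20.355994195571213
0.22543317614079994 20.30783161478103
ctr [ 426.53473126 -334.55424136  142.        ]
black [ 426.64223344 -334.66370902  142.        ] [np.float64(0.28403221825416813), np.float64(0.20195654564612592), np.float64(0.2750090026837142), np.float64(0.25075480666777006)]
stand [ 425.98495855 -334.99817682    8.        ] [np.float64(0.012111259049531389), np.float64(0.08158290092527998), np.float64(0.03901533263217294), np.float64(0.023683231438512475)]
tool y yaw -0.6487079734989062
```

```bash
python3 - <<'E'
from g import *
go([426.5,-334.8,115],down(0.265-np.pi/2))
E
```

```text
row [-11.5, 8.9, 145.3] [-0.0012, -0.0013, 0.6571] dist 146.0 rows> 3.5
```

```bash
python3 steer.py '[[-11.5,9,20,0,0,0.16],[-11.5,9,40,0,0,0.33],[-11.5,9,50,0,0,0.5],[-11.5,9,50,0,0,0.657],[-11.5,9,50,0,0,0.657],[-11.5,9,80,0,0,0.657],[-11.5,9,110,0,0,0.657],[-11.5,9,135,0,0,0.657],[-11.5,9,145.3,0,0,0.657],[-11.5,9,145.3,0,0,0.657],[-11.5,9,145.3,0,0,0.657],[-11.5,9,145.3,0,0,0.657]]' && python3 - <<'E'
from g import *
go([426.5,-334.8,115],down(0.265-np.pi/2))
E
python3 steer.py '[[0,0,0,0,0,0],[0,0,0,0,0,0],[0,0,0,0,0,0],[0,0,0,0,0,0],[0,0,0,0,0,0],[0,0,0,0,0,0],[0,0,0,0,0,0],[0,0,0,0,0,0],[0,0,0,0,0,0],[0,0,0,0,0,0]]' 0 30
```

```text
clock: 5.0
tool_pos: [425.1, -338.0, 116.3]
orientation: [3.114, 0.408, 0.002]
wrist_force: [-0.2, -0.9, -0.2]
opening: 1.0
finger_force: 0.0
row [2.2, -2.8, 1.3] [0.0015, -0.0012, -0.0047] dist 3.8 rows> 0.1
clock: 6.25
tool_pos: [424.5, -337.3, 115.3]
orientation: [-3.114, -0.407, 0.0]
wrist_force: [0.7, 1.5, 1.3]
opening: 0.256
finger_force: 30.0
```

```bash
python3 steer.py '[[0,0,-8,0,0,0],[0,0,-20,0,0,0],[0,0,-35,0,0,0],[0,0,-50,0,0,0],[0,0,-65,0,0,0],[0,0,-80,0,0,0],[0,0,-95,0,0,0],[0,0,-105,0,0,0],[0,0,-105,0,0,0],[0,0,-105,0,0,0],[0,0,-105,0,0,0]]' - 30 && python3 - <<'E'
from g import *
for n in ("top","scene"): cv2.imwrite(f"pics/{n}1.png",optics.get_image(n)[:,:,::-1])
t=cv2.imread("pics/top1.png");s=cv2.imread("pics/scene1.png")
cs=optics.camera_model("scene");u=proj(cs,np.array([425,-337,150.])).astype(int);print(u)
x=max(0,u[0]-50);y=max(0,u[1]-40)
cv2.imwrite("pics/lift.png",cv2.resize(s[y:y+110,x:x+130],None,fx=5,fy=5,interpolation=2));print(x,y)
st=env.state();print(st["tool_pos"],st["orientation"],st["wrist_force"],st["opening"],st["joint_positions"].round(2))
E
```

```text
clock: 7.62
tool_pos: [424.4, -337.3, 219.7]
orientation: [-3.114, -0.407, 0.002]
wrist_force: [-0.6, 0.2, -1.2]
opening: 0.254
finger_force: 30.0
[143 160]
93 120
[ 424.44351203 -337.43137315  219.90422922] [-3.11452481e+00 -4.06867956e-01  1.32784600e-03] [-0.82690025 -0.04610266 -0.52532434] 0.2556638460705195 [ 0.15  0.56  0.76  1.77 -0.45  1.   -0.22]
```

View pics/lift.png

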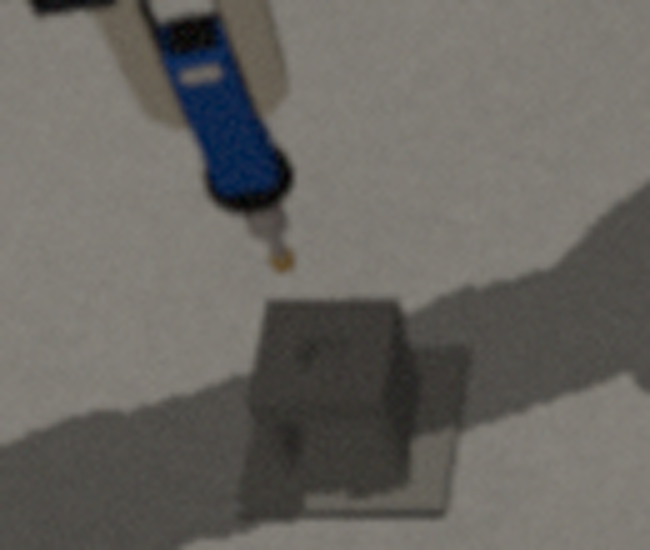

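The probe is held clear of the stand. The foot's tip is at crop pixel (281,262), the centre of the handle's top at (190,37) and the shoulder at about (250,185). Next I'll measure foot offset and tilt relative to the tool.

```bash
python3 - <<'E'
from g import *
cs=optics.camera_model("scene"); st=env.state(); R0=Ro.from_rotvec(st["orientation"])
f=onplane(cs,93+281/5,120+264/5,117); h=onplane(cs,93+190/5,120+37/5,246.6)
print("foot",f,"top",h,"tcp",st["tool_pos"]); print("foot in tool",R0.inv().apply(f-st["tool_pos"]),"axis",R0.inv().apply(f-h)/130)
# top view handle
a=down(np.arctan2(308,426)-.66)
for yaw in (-.66,0): 
    go([426.3-f[0]+st["tool_pos"][0],309-f[1]+st["tool_pos"][1],219.7],down(np.arctan2(308,426)+yaw))
E
```

```text
foot [ 429.49505051 -333.67312526  117.        ] top [ 431.60700388 -333.36585159  246.6       ] tcp [ 424.44351203 -337.43137315  219.90422922]
foot in tool [  5.92567839  -2.26152401 102.9013834 ] axis [-0.01555003 -0.0011825   0.99693627]
row [162.0, -621.9, 0.5] [-0.0011, 0.0002, -1.277] dist 642.7 rows> 10.3
row [162.0, -621.9, 0.5] [-0.0012, -0.0002, -1.937] dist 642.7 rows> 10.3
```

```bash
python3 - <<'E'
from g import *
Re=down(np.arctan2(309,426.3)); e=np.array([426.3,309,215])-Re.apply([3,0,0]); print(e)
st=env.state(); y0=.265-np.pi/2; y1=np.arctan2(309,426.3)
for p,f in (((450,-240,222),.15),((475,-120,222),.34),((485,0,222),.52),((470,120,222),.7),((445,230,220),.88),(e,1)): go(p,down(y0+f*(y1-y0)),st)
E
```

```text
[428.06065061 306.57098591 215.        ]
row [49.7, -87.6, -2.1] [-0.0008, 0.0006, -0.2952] dist 100.7 rows> 1.6
row [104.7, -197.1, -2.0] [-0.0009, 0.0005, -0.6624] dist 223.2 rows> 3.6
row [145.2, -310.6, -2.0] [-0.001, 0.0003, -1.0104] dist 342.8 rows> 5.5
row [161.5, -430.4, -1.9] [-0.0011, 0.0002, -1.3583] dist 459.7 rows> 7.4
row [165.6, -543.1, 0.2] [-0.0012, -0.0, -1.7062] dist 567.8 rows> 9.1
row [168.9, -621.5, 5.2] [-0.0012, -0.0002, -1.9382] dist 644.0 rows> 10.3
```

```bash
python3 steer.py '[[17,-29,-2,0,0,-0.1],[33,-58,-2,0,0,-0.2],[50,-88,-2,0,0,-0.3],[77,-142,-2,0,0,-0.48],[105,-197,-2,0,0,-0.66],[125,-254,-2,0,0,-0.83],[145,-311,-2,0,0,-1.01],[154,-370,-2,0,0,-1.18],[162,-430,-2,0,0,-1.36],[164,-487,-1,0,0,-1.53],[166,-543,0,0,0,-1.71],[168,-585,3,0,0,-1.83],[169,-610,5,0,0,-1.92],[169,-621.5,5,0,0,-1.938],[169,-621.5,5,0,0,-1.938],[169,-621.5,5,0,0,-1.938],[169,-621.5,5,0,0,-1.938],[169,-621.5,5,0,0,-1.938]]' && python3 - <<'E'
from g import *
st=env.state();print(st["tool_pos"],st["wrist_force"],st["opening"],st["joint_positions"].round(2))
Re=down(np.arctan2(309,426.3)); go(np.array([426.3,309,160])-Re.apply([3,0,0]),Re)
E
```

```text
clock: 9.98
tool_pos: [428.6, 305.7, 215.5]
orientation: [1.43, 2.797, -0.0]
wrist_force: [0.3, -0.4, -0.9]
opening: 0.26
finger_force: 30.0
[428.62061419 305.67614997 215.47730936] [ 0.31511171 -0.35284627 -0.8798269 ] 0.2597293097251674 [-0.81  0.45  0.21  1.81 -0.12  0.9   0.08]
row [1.1, 0.1, 55.5] [0.0, 0.0003, -0.0017] dist 55.5 rows> 0.9
```

```bash
python3 steer.py '[[1,0,20,0,0,0],[1,0,40,0,0,0],[1,0,55,0,0,0],[1,0,66,0,0,0],[1,0,70,0,0,0],[1,0,70,0,0,0],[1,0,70,0,0,0],[1,0,70,0,0,0]]' && python3 - <<'E'
from g import *
st=env.state();print(st["tool_pos"],st["wrist_force"])
o=np.zeros((560,800,3),np.uint8)
for i,(n,z) in enumerate((("wrist",35),("scene",35),("top",60))):
    cm=optics.camera_model(n); im=optics.get_image(n)[:,:,::-1]; cv2.imwrite(f"pics/{n}2.png",im)
    u=proj(cm,np.array([426.5,309,z])).astype(int); 
    if n=="wrist": print(cm["R"].tolist(),cm["t"].tolist())
    h=50 if n!="top" else 28
    x,y=max(0,u[0]-h),max(0,u[1]-h); c=im[y:y+2*h,x:x+2*h]; print(n,u,x,y,400/(2*h))
    c=cv2.resize(c,(400,int(400*c.shape[0]/c.shape[1])),interpolation=2)
    if i<2: o[:c.shape[0],400*i:400*i+400]=c
cv2.imwrite("pics/puck2.png",o)
E
```

```text
clock: 10.98
tool_pos: [427.9, 307.5, 145.8]
orientation: [1.428, 2.798, 0.001]
wrist_force: [0.1, -0.5, -1.4]
opening: 0.261
finger_force: 30.0
[427.93085288 307.45201316 145.80519388] [ 0.13633974 -0.49797466 -1.36921551]
[[0.810275594887778, 0.5860466011968347, 0.0016856912225446344], [0.5662341715643164, -0.7836178231974644, 0.2555816310303647], [0.15110368388008205, -0.20613706215260635, -0.9667860095827632]] [-525.7290923913756, -9.09943816989654, 304.6477458685406]
wrist [322 235] 272 185 4.0
scene [458 202] 408 152 4.0
top [181 298] 153 270 7.142857142857143
```

View pics/puck2.png

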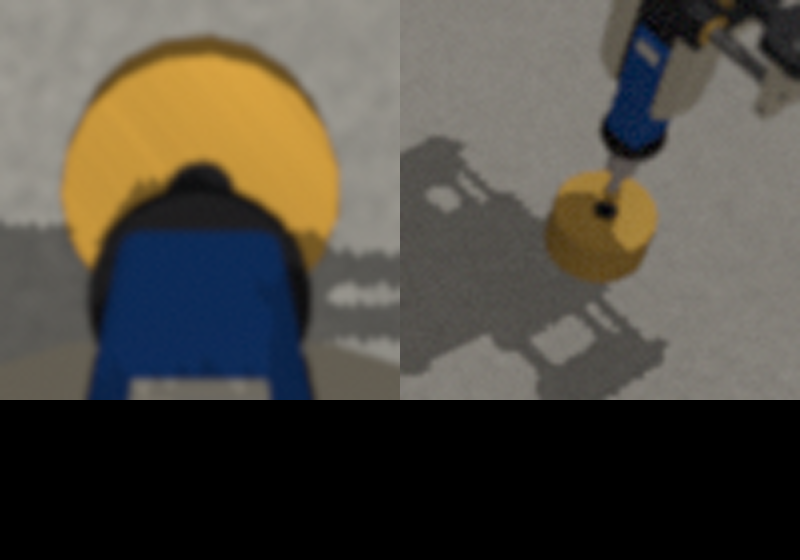

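The wrist crop shows the shoulder centred over the dot, at column 203 against 200. In the scene crop the foot is at about (611,192), hovering just above the dot at (605,209).

```bash
python3 - <<'E'
from g import *
cs=optics.camera_model("scene")
f=onplane(cs,408+211/4,152+193/4,42.5); d=onplane(cs,408+205/4,152+209/4,30); print(f,d,"foot-dot",f-d)
R=Ro.from_rotvec(env.state()["orientation"]); print("tool",R.inv().apply(f-d), R.as_matrix()[:,2])
E
```

```text
[426.4181371  312.50796397  42.5       ] [427.64875301 311.83417245  30.        ] foot-dot [-1.23061591  0.67379153 12.5       ]
tool [  1.26832855  -0.59539887 -12.50021014] [ 3.40178854e-04  3.07484266e-04 -9.99999895e-01]
```

```bash
python3 steer.py '[[-1,0,4,0,0,0],[-1,0,8,0,0,0],[-1,0,11,0,0,0],[-1,0,13,0,0,0],[-1,0,14.5,0,0,0],[-1,0,16,0,0,0],[-1,0,16,0,0,0],[-1,0,16,0,0,0]]'; python3 -c "
from rig import env, optics, order
print(env.state()['tool_pos'],env.state()['wrist_force'])"
```

```text
clock: 12.12
tool_pos: [428.1, 306.3, 129.4]
orientation: [-1.428, -2.798, 0.001]
wrist_force: [-1.2, -0.6, 1.3]
opening: 0.258
finger_force: 30.0
[428.11597021 306.32081181 129.39962702] [-1.18294528 -0.57957238  1.2824417 ]
```

```bash
python3 steer.py '[[0,0,1.5,0,0,0],[0,0,3,0,0,0],[0,0,4.3,0,0,0],[0,0,4.3,0,0,0],[0,0,4.3,0,0,0],[0,0,4.3,0,0,0],[0,0,4.3,0,0,0],[0,0,4.3,0,0,0]]'; python3 -c "
from rig import env, optics, order
print(env.state()['tool_pos'],env.state()['wrist_force'])"; python3 steer.py '[[0,0,4.3,0,0,0],[0,0,4.3,0,0,0]]' >/dev/null --help 2>/dev/null; python3 -c "
from rig import env, optics, order
print(env.state()['clock'],env.state()['tool_pos'],env.state()['wrist_force'])"
```

```text
clock: 13.12
tool_pos: [428.2, 306.3, 125.0]
orientation: [-1.428, -2.798, 0.0]
wrist_force: [-1.5, -1.7, 2.8]
opening: 0.257
finger_force: 30.0
[428.22269056 306.34931545 125.04206358] [-1.45029661 -1.74703616  2.82258228]
13.125 [428.22269056 306.34931545 125.04206358] [-1.45029661 -1.74703616  2.82258228]
```

```bash
python3 steer.py '[[0,0,0,0,0,0],[0,0,0,0,0,0],[0,0,0,0,0,0],[0,0,0,0,0,0],[0,0,0,0,0,0],[0,0,0,0,0,0],[0,0,0,0,0,0],[0,0,0,0,0,0]]'; python3 - <<'E'
from g import *
cs=optics.camera_model("scene"); im=optics.get_image("scene")[:,:,::-1]; cv2.imwrite("pics/scene3.png",im)
c=im[140:240,395:525]; cv2.imwrite("pics/press.png",cv2.resize(c,None,fx=5,fy=5,interpolation=2))
E
```

```text
clock: 14.12
tool_pos: [428.2, 306.4, 125.0]
orientation: [-1.428, -2.798, 0.0]
wrist_force: [-1.6, -1.6, 2.6]
opening: 0.256
finger_force: 30.0
```

View pics/press.png

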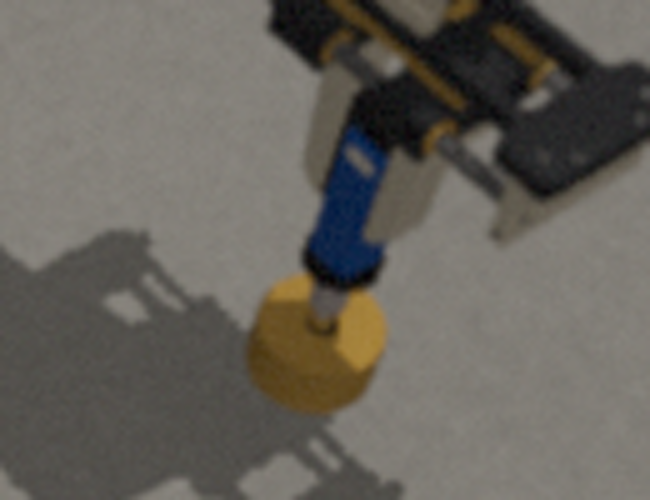

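The foot is on the black dot at (322,325) with the spring partly in, and the probe is upright. Next I'll lift off and go to the warmer.

```bash
cat > w.py <<'E'
from g import *
psi=.128; S=np.array([585.6,-53.2,75.])
n=np.array([-np.sin(.3)*np.cos(psi),-np.sin(.3)*np.sin(psi),np.cos(.3)])
X=np.array([-np.sin(psi),np.cos(psi),0]); RW=Ro.from_matrix(np.c_[X,np.cross(-n,X),-n])
def tcp(gap): return S+n*(103.3+gap)-3.2*X
E
python3 steer.py '[[0,0,-4,0,0,0],[0,0,-12,0,0,0],[0,0,-30,0,0,0],[0,0,-50,0,0,0],[0,0,-70,0,0,0],[0,0,-90,0,0,0],[0,0,-105,0,0,0],[0,0,-105,0,0,0],[0,0,-105,0,0,0],[0,0,-105,0,0,0]]'; python3 - <<'E'
from w import *
st=env.state(); print(st["joint_positions"].round(2),st["wrist_force"])
R0=Ro.from_rotvec(st["orientation"]);rv=(R0.inv()*RW).as_rotvec()
e=tcp(35); p=st["tool_pos"]
go(e+[0,0,10],RW,st); go(e,RW,st)
for f in (.25,.5,.75): go(p+f*(e-p)+[0,0,20*f],R0*Ro.from_rotvec(rv*f),st)
E
```

```text
clock: 15.42
tool_pos: [427.9, 306.2, 229.2]
orientation: [-1.428, -2.798, 0.003]
wrist_force: [-0.1, -0.6, -1.8]
opening: 0.255
finger_force: 30.0
[-0.81  0.43  0.22  1.79 -0.11  0.93  0.08] [-0.07929002 -0.58491203 -1.81453904]
row [-366.8, -120.5, 12.3] [-0.2955, -0.0744, 0.4954] dist 386.3 rows> 6.2
row [-366.8, -120.5, 22.3] [-0.2955, -0.0744, 0.4954] dist 386.8 rows> 6.2
row [-91.7, -30.1, 0.6] [-0.0739, -0.0186, 0.1238] dist 96.5 rows> 1.5
row [-183.4, -60.3, 1.1] [-0.1477, -0.0372, 0.2477] dist 193.1 rows> 3.1
row [-275.1, -90.4, 1.7] [-0.2216, -0.0558, 0.3715] dist 289.6 rows> 4.6
```

```bash
python3 steer.py '[[-46,-15,0,-0.037,-0.009,0.062],[-92,-30,0,-0.074,-0.019,0.124],[-138,-45,0,-0.11,-0.028,0.186],[-183,-60,1,-0.148,-0.037,0.248],[-229,-75,1,-0.185,-0.046,0.31],[-275,-90,2,-0.222,-0.056,0.372],[-320,-105,6,-0.26,-0.065,0.43],[-355,-117,14,-0.29,-0.072,0.48],[-367,-120.5,20,-0.2955,-0.0744,0.4954],[-367,-120.5,22,-0.2955,-0.0744,0.4954],[-367,-120.5,22,-0.2955,-0.0744,0.4954],[-367,-120.5,22,-0.2955,-0.0744,0.4954],[-367,-120.5,22,-0.2955,-0.0744,0.4954]]'; python3 - <<'E'
from w import *
st=env.state(); print(st["joint_positions"].round(2),st["wrist_force"]); go(tcp(15),RW)
E
```

```text
clock: 17.05
tool_pos: [546.2, -60.3, 208.3]
orientation: [1.929, 2.198, 0.335]
wrist_force: [0.9, 1.1, -0.3]
opening: 0.259
finger_force: 30.0
[-0.09  0.39  0.27  2.   -0.39  0.5   0.59] [ 0.87469865  1.14412542 -0.31106219]
row [-1.2, -1.2, 20.9] [0.0019, -0.0016, 0.0016] dist 20.9 rows> 0.3
```

```bash
python3 steer.py '[[-1,-1,7,0,0,0],[-1,-1,14,0,0,0],[-1,-1,19,0,0,0],[-1,-1,21,0,0,0],[-1,-1,21,0,0,0],[-1,-1,21,0,0,0],[-1,-1,21,0,0,0],[-1,-1,21,0,0,0]]'; python3 - <<'E'
from w import *
st=env.state();print(st["tool_pos"],st["wrist_force"]);go(tcp(15),RW)
o=np.zeros((400,800,3),np.uint8)
for i,n in enumerate(("wrist","scene")):
    cm=optics.camera_model(n); im=optics.get_image(n)[:,:,::-1]; cv2.imwrite(f"pics/{n}4.png",im)
    u=proj(cm,S+10*n_ if False else S).astype(int); h=50 if i==0 else 32
    x,y=u[0]-h,u[1]-h; print(n,x,y,400/(2*h)); o[:,400*i:400*i+400]=cv2.resize(im[y:y+2*h,x:x+2*h],(400,400),interpolation=2)
cv2.imwrite("pics/warm4.png",o)
E
```

```text
clock: 18.05
tool_pos: [551.4, -61.7, 187.9]
orientation: [1.931, 2.196, 0.335]
wrist_force: [0.2, -0.6, -2.0]
opening: 0.252
finger_force: 30.0
[551.42756975 -61.71634576 187.85458706] [ 0.24493353 -0.60335797 -2.04759927]
row [0.9, 0.1, -0.1] [0.0018, -0.0008, -0.0003] dist 0.9 rows> 0.0
wrist 273 180 4.0
scene 252 219 6.25
```

View pics/warm4.png

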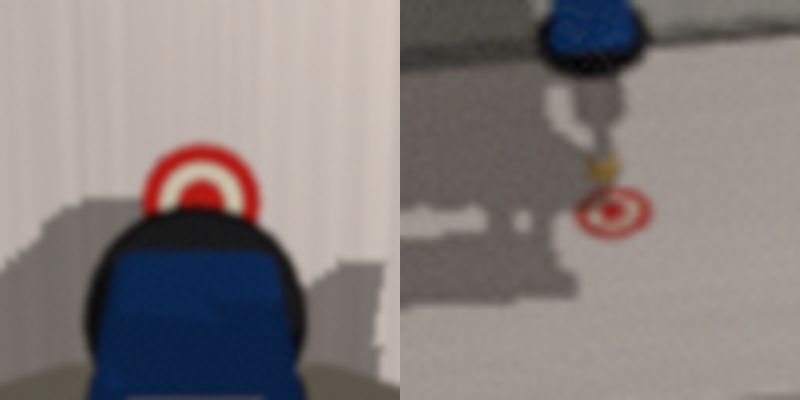

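The wrist crop shows the target centred at column 202 and the shoulder at 196. In the scene crop the foot's face is at about (602,177) and the target's centre at (613,211).

```bash
python3 - <<'E'
from w import *
cs=optics.camera_model("scene"); st=env.state(); R=Ro.from_rotvec(st["orientation"])
f=onplane(cs,252+202/6.25,219+175/6.25,S+15*n,n); d=onplane(cs,252+213/6.25,219+211/6.25,S,n)
print(f,d,"tool foot-spot",R.inv().apply(f-d)); print("expected spot px",proj(cs,S),"seen",252+213/6.25,219+211/6.25)
w=optics.camera_model("wrist"); print("foot px pred",proj(w,st["tool_pos"]+R.apply([3.2,0,103.3])),"spot",proj(w,S),"seen spot",273+202/4,180+203/4,"shoulder pred",proj(w,st["tool_pos"]+R.apply([3.2,0,53])),273+195.5/4)
E
```

```text
[584.27031852 -52.47187213  90.32207186] [588.16681619 -49.57330107  75.93072113] tool foot-spot [ -2.36563201   0.23344367 -15.00148903]
expected spot px [284.30208689 251.85271429] seen 286.08 252.76
foot px pred [323.31379883 235.89065589] spot [323.08186806 230.2090269 ] seen spot 323.5 230.75 shoulder pred [323.72826896 256.5221964 ] 321.875
```

```bash
python3 steer.py '[[1.8,0.4,4,0,0,0],[1.8,0.4,8,0,0,0],[1.8,0.4,11,0,0,0],[1.8,0.4,14,0,0,0],[1.8,0.4,16,0,0,0],[1.8,0.4,18,0,0,0],[1.8,0.4,19,0,0,0],[1.8,0.4,19,0,0,0],[1.8,0.4,19,0,0,0]]'; python3 - <<'E'
from w import *
st=env.state();print(st["tool_pos"],st["wrist_force"],"along n",st["wrist_force"]@n, "gap",(st["tool_pos"]-S)@n-103.3);go(tcp(-8),RW)
E
```

```text
clock: 19.27
tool_pos: [557.0, -59.2, 169.8]
orientation: [1.932, 2.196, 0.334]
wrist_force: [-1.0, -0.5, 1.0]
opening: 0.257
finger_force: 30.0
[557.01645775 -59.22998304 169.75174161] [-1.01176365 -0.508045    1.00752223] along n 1.2782384864637386 gap -4.174821699643772
row [-0.9, -0.2, 3.8] [0.0014, -0.0008, -0.0003] dist 3.9 rows> 0.1
```

```bash
python3 steer.py '[[0,0,1.5,0,0,0],[0,0,3,0,0,0],[0,0,4.2,0,0,0],[0,0,4.2,0,0,0],[0,0,4.2,0,0,0],[0,0,4.2,0,0,0],[0,0,4.2,0,0,0],[0,0,4.2,0,0,0]]'; python3 - <<'E'
from w import *
F=[]
for i in range(4):
    im=optics.get_image("scene")[:,:,::-1]; st=env.state(); F.append(st["wrist_force"]@n)
print("along n",F, "gap",(st["tool_pos"]-S)@n-103.3)
cv2.imwrite("pics/scene5.png",im)
o=np.zeros((400,800,3),np.uint8); o[:,400:]=cv2.resize(im[219:283,252:316],(400,400),interpolation=2)
t=optics.get_image("wrist")[:,:,::-1]; cm=optics.camera_model("wrist"); u=proj(cm,S).astype(int); x,y=u-50; o[:,:400]=cv2.resize(t[y:y+100,x:x+100],(400,400),interpolation=2)
cv2.imwrite("pics/final.png",o)
E
```

```text
clock: 20.27
tool_pos: [558.3, -59.1, 165.7]
orientation: [1.932, 2.196, 0.334]
wrist_force: [-2.8, -0.9, 3.1]
opening: 0.259
finger_force: 30.0
along n [np.float64(3.275185305242773), np.float64(3.3963245974929195), np.float64(2.6537934472406217), np.float64(2.2703164526065693)] gap -8.466825908954505
```

View pics/final.png

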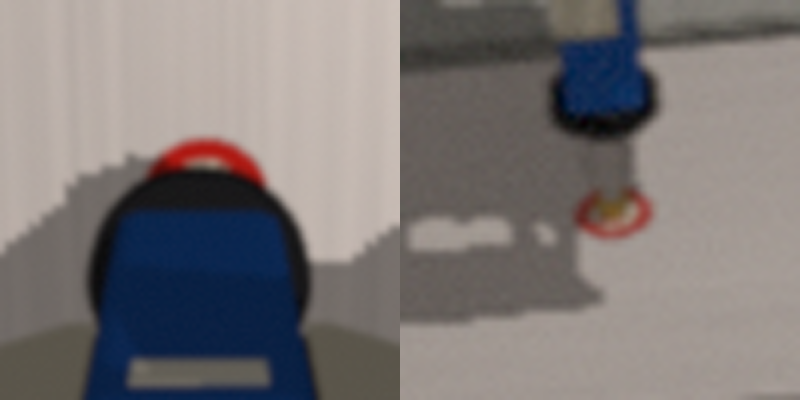

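The foot sits at (613,210), covering the red centre of the target at (613,211). It is about 8.5 mm in, so I'm handing in.

```bash
python3 -c "
from rig import env, optics, order
print(order.hand_in())"
```

```text
the job is handed in; nothing more can be done
None
```

Job handed in at about 20 s: the probe was pressed upright on the puck's dot for over a second with its foot about 8 mm in, and is now held on the centre of the warmer target, square to the plate, with the foot about 8.5 mm in; the judge returned no verdict, and I didn't re-measure the loose objects at the end.

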